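# Level the stop-motion stage with its red and blue foot screws

### The arm

A 6-joint arm with a two-finger parallel gripper is mounted at the origin on the work surface. World frame = base frame: x ahead of the robot, y to its left, z up, the work surface at z = 0. Lengths are in m, angles in rad, forces in N, time in s.
With the tool pointing down it reaches from about 0.3 to 0.875 m from the base axis. Payload 6.4 kg.
Tool frame: the origin (TCP) lies on the centre line of the jaws, within the pads' length; the fingertips stand 14 mm ahead of it and the grasp point (between the pads) lies 5 mm behind it (arm.tip_extent is the z of the fingertips in the tool frame, in m); z points along the fingers, y is the line along which they close (so a half turn about z gives the same grasp; the last joint's range is limited). The gripper opens to 88 mm and grips with 3 to 60 N. Pads are 18 mm wide; open, the fingers measure 123 mm over their backs; the gripper's body (75 mm by 187 mm) begins 45 mm behind the grasp point.
Start: joints at [-1.402, 0.181, 1.607, -0, 1.354, -0.206], TCP at [0.211, -0.535, 0.253] pointing down, gripper open.
Joint ranges: [-2.99, 2.99], [-0.89, 2.07], [0.3, 2.58], [-1.14, 4.28], [0, 2.63], [-3.12, 3.12]. Speed limits (rad/s): [2.57, 2.57, 3.01, 3.14, 3.14, 3.14].

### API

Orientations are given as a 3x3 rotation matrix whose columns are the frame's x, y, z axes.
In Python, from cell import arm gives the robot as it stands. The module is installed in compiled form; this text tells all that it offers.
- The arm moves only by the tool carry_out, never from a script. Its argument "commands" is text: rows parted by semicolons, each of 4 numbers parted by spaces: the shift along the tool's x, y, z in m, then the turn about the tool's z in degrees. In form: x y z turn; .... A call has 1 to 12 rows; each row is the pose to reach, as a shift and turn from the pose commanded when the call began, along the tool's axes at that moment; what a row does not reach only later rows make up. A row lasts 1/8 s, in which the tool goes at most 62.5 mm and 10.7 degrees, less where a joint would pass 70% of its speed; a pose out of reach is approached as far as the arm can. A call with a gripper value outside its range is refused whole. "fingers" is the opening in per cent of the stroke, from 0 (shut) to 100 (fully open), set as the call begins (left out, the last holds). The fingers move at their own pace and stop on an object; "newtons" is the grip in N (left out, the last holds). Time passes only in rows, so rows that repeat a pose let the fingers close. It gives the time, the measured TCP pose, the force, the opening and the grip force at its end, in the units of the state.
- arm.read_state(): the state, without advancing time (a new reading comes with each control period).
- arm.camera(name): name is "scene" or "side" or "wrist"; returns the picture (384x512x3 uint8, blue, green, red); there is no depth.
- arm.calibration(name): a dict with "intrinsics" (3x3 intrinsics, pixels), "position" and "attitude" of the camera in the world. Camera axes: x right, y up, looking along -z (the intrinsics and any distortion apply to the point x, -y, -z); pixel columns grow to the right and rows downward; lengths in m; the calibration is good to about 2 mm. A picture is of the moment at which its call begins: read the wrist's pose just before it. calibration takes no time and is no camera call; for the wrist camera it gives the pose at the moment of the call.
- arm.job_done(): hands the job in; it is judged then, once.
The state is a dict: "clock": time; "q": joint angles; "joint_vel": joint speeds; "tau": joint torques, N m; "tool_pos": TCP position; "orientation": TCP orientation; "force": force on the tool from outside, world axes, zero at the start; "moment": the same for the moment, N m; "opening": opening from 0.0 (shut) to 1.0 (fully open); "gripper_force": force on a finger pad.
Only numpy, scipy, OpenCV 4.12 (cv2) and the standard library are available. Lean on these libraries where they do the work, as an engineer would, in place of code of your own. Each camera call takes 0.05 s, during which the arm holds its last target. There are 200 camera calls.

### The job

The little stop-motion stage on the craft table stands out of level. Turn its red foot screw and its blue foot screw, one after the other, until the white bubble in each one's vial sits between that vial's two black lines. Leave the black clamp knob on the third foot as it is, and let go when you are done.

Things in the scene. Friction and masses are not known exactly. Their poses are not given: they have to be found in the camera images.
- red_bubble (a joint): Offset (m) of the white bubble, 22 x 12 mm, in the red vial: a block 104 x 32 x 8 mm with a yellow-green window, on the plate midway between the red and black knobs, along their line. 0 centred; + towards the red knob. Black lines 18 mm either side of centre. Turning the red knob clockwise from above raises its corner and moves this bubble alone +20 mm per rad. Starts at about +14 to +25 mm.
- blue_bubble (a joint): The same for the white bubble in the blue vial, of the same size, midway between the blue and black knobs along their line. 0 centred; + towards the blue knob, - towards the black one. Turning the blue knob clockwise from above moves this bubble alone by +20 mm per rad. Starts at about -25 to -14 mm.
- red_grip (a point): Grip point on the red knob, a foot screw with an upright bar 44 mm long, 14 thick, 40 tall on a flange 42 mm across. It lies on the vertical turning axis, 84 mm above the table, 12 mm below the bar's top, 28 mm above the flange. x runs along the bar, z up; the frame turns with the knob, which keeps its height, turns against 0.05 N m, stays where left and has 0.35 rad to spare past any start.
- blue_grip (a point): The same point on the blue knob, built alike. The knobs stand 25 mm inside three corners of an aluminium plate 210 x 240 x 12 mm, its top 42 mm above the table, tilting up to 1.5 degrees; red is 160 mm and blue 190 mm from black, at a right angle. The vials and bubbles rise 14 mm above the plate. Low plywood scenery, under 60 mm, stands towards the corner without a knob.
- black_knob (a joint): Turning angle (rad, clockwise from above) of the black knob, the clamp of the third foot: same shape and size as the others, at the right-angled corner between them. 0 at the start; leave it alone.

How it is judged:
At the end, for the whole second after the job is handed in: The red and the blue bubble are both at rest between their black lines: each within 7 mm of its vial's centre (value of joint red_bubble between -0.007 and 0.007 m and value of joint blue_bubble between -0.007 and 0.007 m and velocity of joint red_bubble between -0.005 and 0.005 m/s and velocity of joint blue_bubble between -0.005 and 0.005 m/s); the robot touches nothing.
It fails at once if the black knob is turned by more than 0.2 rad (value of joint black_knob above 0.2 rad or value of joint black_knob below -0.2 rad).
It also fails if it takes over 46 s, if anything falls off the work surface, if the arm or the gripper's body presses on something with over 40 N, if the wrist force passes 120 N, or if a joint passes its speed limit or range.

## Working session

There is one attempt and no reset: what is moved stays moved. The work goes in short steps, Python scripts to look and compute and a tool call to move; the robot and the scene stay as the last step left them, time stands still between calls to the robot, and variables do not carry over. Pictures are saved under pics/ and viewed, at most 10 in all, crops included, and the job is handed in when it is done.

Besides the shell and the picture viewer there is one more tool, called as name(argument=value, ...) on one line, values as JSON. carry_out: Moves the arm, as the interface text tells. Its arguments: {"type":"object","properties":{"commands":{"type":"string"},"fingers":{"type":"number"},"newtons":{"type":"number"}},"required":["commands"]}

```bash
mkdir -p pics
python3 - <<'E'
from cell import arm
import cv2
for n in("scene","side"):
    cv2.imwrite(f"pics/{n}0.png",arm.camera(n))
    c=arm.calibration(n);print(n,c)
s=arm.read_state();print(s['clock'],s['orientation'],arm.tip_extent,s['force'])
E
```

```text
scene {'intrinsics': array([[493.96515113,   0.        , 251.71136581],
       [  0.        , 493.96515113, 187.57483722],
       [  0.        ,   0.        ,   1.        ]]), 'position': array([ 0.97885539, -0.34981636,  0.7182901 ]), 'attitude': array([[ 0.69937452, -0.52574911,  0.48421396],
       [ 0.71466046,  0.50332576, -0.48571968],
       [ 0.01164933,  0.68574853,  0.72774531]])}
side {'intrinsics': array([[424.72549665,   0.        , 254.31028989],
       [  0.        , 424.72549665, 192.06999087],
       [  0.        ,   0.        ,   1.        ]]), 'position': array([ 0.5335794 , -0.46862988,  0.58372211]), 'attitude': array([[ 0.99407335,  0.08911862, -0.06225787],
       [-0.10643556,  0.68128472, -0.72423932],
       [-0.02212787,  0.72657346,  0.68673238]])}
0.1 [[ 9.30575295e-01  3.66100446e-01 -2.89272781e-04]
 [ 3.66100457e-01 -9.30574146e-01  1.48791885e-03]
 [ 2.75537983e-04 -1.49052342e-03 -9.99998851e-01]] 0.014 [-0.51083908  0.29996317 -0.66847045]
```

View pics/scene0.png

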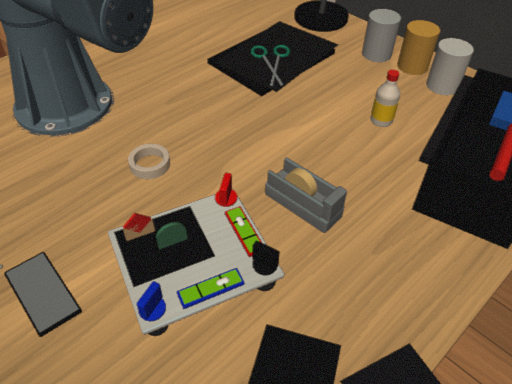

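View pics/side0.png

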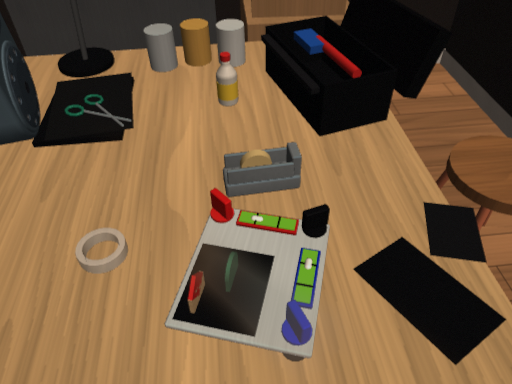

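The stage is visible in both views: red knob at about (227,190) scene and (221,206) side, blue at (151,300) and (297,322). I'll zoom in for the bar ends.

Run:
```python
import cv2,numpy as np
a=cv2.imread("pics/scene0.png");b=cv2.imread("pics/side0.png")
r=lambda i,x,y,w=66,h=50:cv2.resize(i[y:y+h,x:x+w],None,fx=6,fy=6,interpolation=cv2.INTER_CUBIC)
# tiles: scene red, scene blue / side red, side blue
cv2.imwrite("pics/z1.png",np.vstack([np.hstack([r(a,195,163),r(a,120,275)]),np.hstack([r(b,190,180),r(b,265,298)])]))
cv2.imwrite("pics/z2.png",np.hstack([cv2.resize(b[200:310,230:340],None,fx=5,fy=5,interpolation=cv2.INTER_CUBIC)]))
```

```text
(no output)
```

View pics/z1.png

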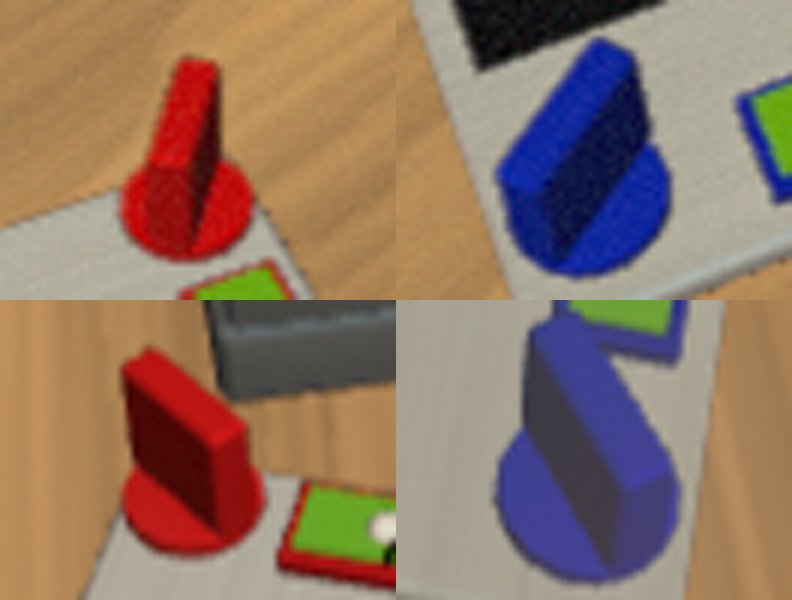

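View pics/z2.png

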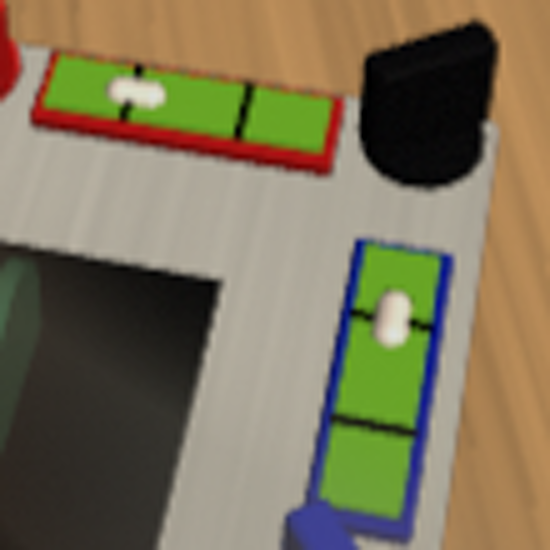

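```bash
cat > h.py <<'E'
from cell import arm
import numpy as np
def plane(cal,px,z):
    K=cal["intrinsics"];d=np.linalg.solve(K,[px[0],px[1],1.])
    d=cal["attitude"]@(d*[1,-1,-1]);p=cal["position"]
    return (p+d*(z-p[2])/d[2])[:2]
def bubble(cal,b,l1,l2,z=.055):
    """offset in mm, + towards l1, lines at +-18"""
    b,p,q=(plane(cal,x,z) for x in(b,l1,l2));u=p-q
    return 36*np.dot(b-(p+q)/2,u)/np.dot(u,u),np.linalg.norm(u)*1e3
E
python3 - <<'E'
from h import *
o=np.array
T={"scene":{"red":((195,163),(200,63),(171,166)),"blue":((120,275),(219,49),(124,185))},
"side":{"red":((190,180),(136,57),(228,136)),"blue":((265,298),(156,26),(248,181))}}
s=arm.read_state();R=s['orientation'];t=s['tool_pos']
print(t,"tool x yaw",np.degrees(np.arctan2(R[1,0],R[0,0])))
for k in("red","blue"):
  for n in T:
    f,a,b=T[n][k];c=arm.calibration(n)
    A,B=(plane(c,o(f)+o(p)/6,.096) for p in(a,b))
    m=(A+B)/2;v=A-B
    print(k,n,m.round(4),"len",np.linalg.norm(v).round(4),"yaw",np.degrees(np.arctan2(v[1],v[0])).round(1),"shift tool",(R.T@np.r_[m-t[:2],0]).round(4))
c=arm.calibration("side");f=o((230,200))
g=lambda *p:[f+o(x)/5 for x in p]
print(bubble(c,*g((136,92),(131,92),(244,111))),bubble(c,*g((393,318),(373,425),(392,322))))
E
```

```text
[ 0.21043639 -0.53462335  0.25193096] tool x yaw 21.475323255069704
red scene [0.524  0.0425] len 0.0423 yaw 126.2 shift tool [ 0.5031 -0.4222  0.0008]
red side [0.5206 0.0437] len 0.0422 yaw 124.3 shift tool [ 0.5004 -0.4246  0.0008]
blue scene [ 0.613  -0.1883] len 0.0411 yaw 110.6 shift tool [ 5.014e-01 -1.749e-01  4.000e-04]
blue side [ 0.6094 -0.1887] len 0.0406 yaw 108.3 shift tool [ 4.979e-01 -1.758e-01  4.000e-04]
(np.float64(16.476569434441103), np.float64(39.19265018264789)) (np.float64(-19.47728899808124), np.float64(38.2138591008741))
```

Red at about (0.522, 0.043) with bar yaw 125°, red bubble about +16.5 mm, so it needs 47° counter-clockwise. Blue at (0.611, -0.188.5) with yaw 109.5°, bubble about -19.5 mm, so 56° clockwise. Moving above red.

carry_out(commands="0.502 -0.423 0.08 -103.5;0.502 -0.423 0.08 -103.5;0.502 -0.423 0.08 -103.5;0.502 -0.423 0.08 -103.5;0.502 -0.423 0.08 -103.5;0.502 -0.423 0.08 -103.5;0.502 -0.423 0.08 -103.5;0.502 -0.423 0.08 -103.5;0.502 -0.423 0.08 -103.5;0.502 -0.423 0.08 -103.5;0.502 -0.423 0.08 -103.5;0.502 -0.423 0.08 -103.5", fingers=100, newtons=20)

```text
clock: 1.6
tool_pos: [0.5228, 0.0445, 0.1718]
orientation: [[-0.576, 0.817, -0.001], [0.817, 0.576, 0.0], [0.001, -0.001, -1.0]]
force: [-0.4, -0.5, -0.6]
opening: 1.001
gripper_force: 0.0
```

```bash
cat > look.py <<'E'
import sys,cv2
from h import *
n=sys.argv[1];s=arm.read_state();R=s['orientation'];c=arm.calibration("wrist")
i=arm.camera("wrist");cv2.imwrite(f"pics/{n}.png",i)
print(s['clock'],s['tool_pos'].round(4),np.degrees(np.arctan2(R[1,0],R[0,0])).round(2),s['q'].round(2))
def proj(p):
    v=c["attitude"].T@(np.array(p)-c["position"])*[1,-1,-1];u=c["intrinsics"]@v;return (u[:2]/u[2]).round(1)
for k,(x,y) in dict(red=(.5223,.043),blue=(.6112,-.1885)).items(): print(k,proj((x,y,.096)))
E
python3 look.py w1
```

```text
1.6 [0.5228 0.0445 0.1718] 125.19 [-0.14  0.16  1.81  0.    1.18 -0.76]
red [254.5 209.2]
blue [184.1 477.9]
```

View pics/w1.png

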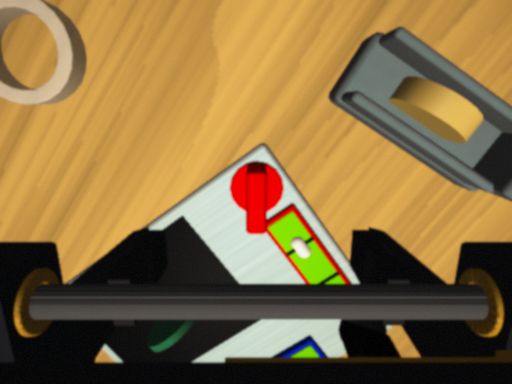

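Run:
```python
from h import *
c=arm.calibration("wrist");s=arm.read_state();R=s['orientation'];t=s['tool_pos']
A,B=plane(c,(258,174),.096),plane(c,(256,233),.096);v=A-B
print((A+B)/2,np.linalg.norm(v),np.degrees(np.arctan2(v[1],v[0])))
F=plane(c,(257,187),.056);print(F)
for m in((A+B)/2,F): print(R.T@np.r_[m-t[:2],0])
print(t)
```

```text
[0.52132095 0.04532228] 0.040598506127052514 123.1564941604799
[0.52042667 0.0462016 ]
[2.39444023e-03 3.60959400e-04 1.60505452e-06]
[3.62813070e-03 1.35237324e-04 2.98790199e-06]
[0.52240302 0.043156   0.17202606]
```

Red bar centred under the tool at about (257,204). Descending, with a 3 mm correction along the bar.

carry_out(commands="0.003 0 0.03 1;0.003 0 0.06 1;0.003 0 0.08 1;0.003 0 0.093 1;0.003 0 0.093 1;0.003 0 0.093 1")

```text
clock: 2.4
tool_pos: [0.5217, 0.0443, 0.0806]
orientation: [[-0.558, 0.83, 0.001], [0.83, 0.558, -0.0], [-0.001, 0.001, -1.0]]
force: [0.1, 0.1, -0.4]
opening: 1.003
gripper_force: 0.0
```

carry_out(commands="0 0 0 0;0 0 0 0;0 0 0 0;0 0 0 0;0 0 0 0;0 0 0 0;0 0 0 0;0 0 0 0", fingers=0, newtons=20)

```text
clock: 3.4
tool_pos: [0.5208, 0.0446, 0.0797]
orientation: [[-0.559, 0.829, -0.001], [0.829, 0.559, -0.0], [0.0, -0.001, -1.0]]
force: [-1.8, -0.9, 0.5]
opening: 0.156
gripper_force: 20.0
```

Gripped (0.156 × 88 = 13.7 mm). Turning 47° counter-clockwise.

carry_out(commands="0 0 0 -6;0 0 0 -12;0 0 0 -18;0 0 0 -24;0 0 0 -30;0 0 0 -36;0 0 0 -42;0 0 0 -47;0 0 0 -47;0 0 0 -47")

```text
clock: 4.65
tool_pos: [0.5211, 0.0451, 0.0797]
orientation: [[-0.987, 0.158, 0.0], [0.158, 0.987, 0.001], [-0.0, 0.001, -1.0]]
force: [-0.2, 3.3, 0.4]
opening: 0.156
gripper_force: 20.0
```

Run:
```python
from h import *
import cv2
a=arm.camera("side");b=arm.camera("scene")
r=lambda i,x,y:cv2.resize(i[y:y+110,x:x+110],(400,400),interpolation=cv2.INTER_CUBIC)
cv2.imwrite("pics/t1.png",np.hstack([r(a,230,200),r(b,175,190)]))
```

```text
(no output)
```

View pics/t1.png

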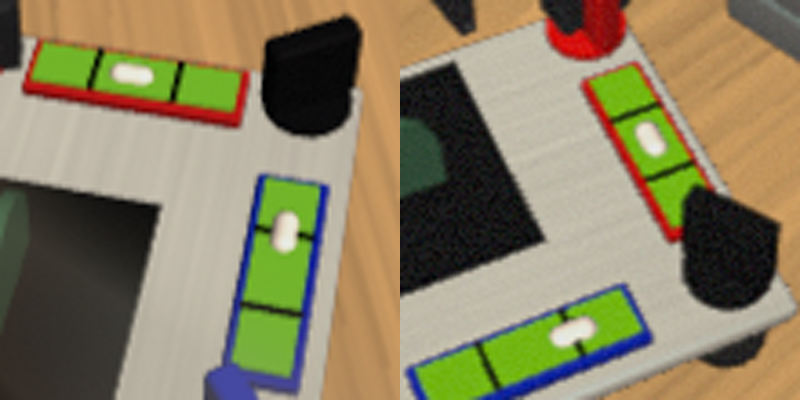

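Red bubble now lies centred (133 between lines at 95 and 178, left panel), about +1.5 mm. Releasing, rising, and going to blue.

carry_out(commands="0 0 0 0;0 0 0 0;0 0 0 0;0 0 0 0;0 0 -0.03 0;0 0 -0.06 0;0 0 -0.09 0;0 0 -0.09 0", fingers=100)

```text
clock: 5.75
tool_pos: [0.5228, 0.0445, 0.1721]
orientation: [[-0.988, 0.157, 0.005], [0.157, 0.988, -0.001], [-0.005, 0.0, -1.0]]
force: [0.4, -0.2, 0.0]
opening: 1.001
gripper_force: 0.0
```

carry_out(commands="-0.126 -0.215 0 61.5;-0.126 -0.215 0 61.5;-0.126 -0.215 0 61.5;-0.126 -0.215 0 61.5;-0.126 -0.215 0 61.5;-0.126 -0.215 0 61.5;-0.126 -0.215 0 61.5;-0.126 -0.215 0 61.5;-0.126 -0.215 0 61.5")

```text
clock: 6.88
tool_pos: [0.6117, -0.187, 0.1694]
orientation: [[-0.335, 0.942, -0.0], [0.942, 0.335, 0.0], [0.0, -0.0, -1.0]]
force: [-0.4, 0.5, 0.0]
opening: 1.002
gripper_force: 0.0
```

```bash
python3 look.py w2
```

```text
6.875 [ 0.6117 -0.187   0.1694] 109.58 [-0.48  0.4   1.5  -0.    1.24 -0.82]
red [ 239.6 -306.4]
blue [255.1 211.1]
```

View pics/w2.png

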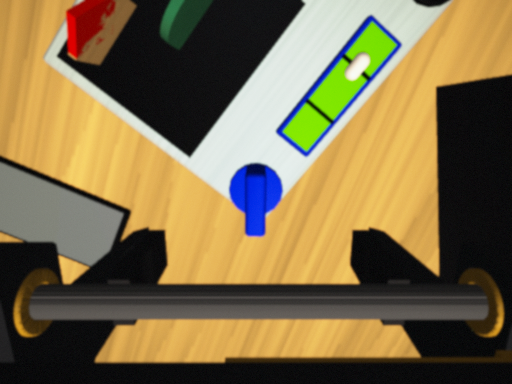

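Blue bar lies at about (255,205), aligned with the jaws as red was. Descending and gripping.

carry_out(commands="0.002 0 0.03 0;0.002 0 0.06 0;0.002 0 0.08 0;0.002 0 0.09 0;0.002 0 0.09 0;0.002 0 0.09 0")

```text
clock: 7.68
tool_pos: [0.6119, -0.1858, 0.0809]
orientation: [[-0.333, 0.943, 0.002], [0.943, 0.333, -0.001], [-0.001, 0.001, -1.0]]
force: [-0.5, 0.4, 0.8]
opening: 1.002
gripper_force: 0.0
```

carry_out(commands="0 0 0 0;0 0 0 0;0 0 0 0;0 0 0 0;0 0 0 0;0 0 0 0;0 0 0 0;0 0 0 0", fingers=0, newtons=20)

```text
clock: 8.68
tool_pos: [0.6099, -0.1864, 0.0795]
orientation: [[-0.334, 0.943, -0.003], [0.943, 0.334, -0.001], [-0.0, -0.003, -1.0]]
force: [-7.0, -4.5, 1.7]
opening: 0.159
gripper_force: 20.0
```

carry_out(commands="0 0 0 6;0 0 0 12;0 0 0 18;0 0 0 24;0 0 0 30;0 0 0 36;0 0 0 42;0 0 0 48;0 0 0 54;0 0 0 56;0 0 0 56;0 0 0 56")

```text
clock: 10.18
tool_pos: [0.6102, -0.1864, 0.0796]
orientation: [[0.595, 0.803, -0.002], [0.803, -0.595, -0.001], [-0.002, -0.001, -1.0]]
force: [-3.5, -3.5, 0.7]
opening: 0.154
gripper_force: 20.0
```

carry_out(commands="0 0 0 0;0 0 0 0;0 0 0 0;0 0 0 0;0 0 -0.03 0;0 0 -0.06 0;0 0 -0.1 0;0 0 -0.15 0;0 0 -0.15 0;0 0 -0.15 0", fingers=100)

```text
clock: 11.42
tool_pos: [0.6109, -0.1853, 0.2294]
orientation: [[0.595, 0.804, -0.0], [0.804, -0.595, 0.0], [-0.0, -0.0, -1.0]]
force: [-0.2, -0.3, -0.7]
opening: 0.996
gripper_force: 0.0
```

Run:
```python
from h import *
import cv2
a=arm.camera("side");b=arm.camera("scene")
r=lambda i,x,y:cv2.resize(i[y:y+110,x:x+110],(400,400),interpolation=cv2.INTER_CUBIC)
cv2.imwrite("pics/t2.png",np.hstack([r(a,230,200),r(b,175,190)]))
```

```text
(no output)
```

View pics/t2.png

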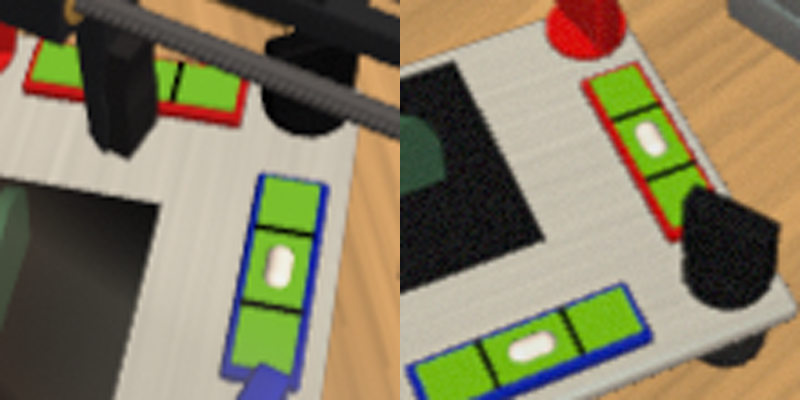

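Both bubbles sit midway between their lines: red at (651,138) and blue at (530,347) in the scene panel. The arm is clear, so I'm handing in.

```bash
python3 -c "
from cell import arm
print(arm.job_done())"
```

```text
the job is handed in; nothing more can be done
None
```

I turned both foot screws until each bubble sat within about 2 mm of its vial's centre, didn't touch the black knob, let go with the arm clear above the stage, and handed the job in at about 11.5 s; the judge's result was not shown.

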